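# Close the forming mould and hold it shut

### The job

Pull the drawer of the low bench cabinet well open and take out the rectangular mould cover with the bar grip (the round lid stays in the drawer). Slide the cover over the mould's upright centre pin, its edges lined up with the mould's, until it drops on and lies flat on the sprung plate, then press it all the way down against the springs. Finish while still holding the cover pressed down, and leave the other things on the bench alone.

Things in the scene. Friction and masses are not known exactly. Their poses are not given: they have to be found in the camera images.
- drawer_handle (a point): Middle of the round bar handle of the cabinet's only drawer. The bar is 10 mm thick, 110 mm long, level, along this point's y axis, 68 mm above the bench, 30 mm below the cabinet's top (98 mm high, 290 mm wide, fixed to the bench). Its centre line stands 42 mm off the drawer front, with free space behind and above it. The drawer opens along this point's -x axis, roughly towards the robot. The point moves with the drawer.
- drawer (a joint): How far the drawer is open, in m: 0 shut, 0.17 at its stop. It may start slightly ajar. Friction about 1.5 N, no spring; it stays where it is left. Its inner floor is 16 mm above the bench, 214 mm deep by 252 mm wide; side walls reach 50 mm above the bench, the front panel 87 mm. Its contents stand just behind the front panel and come clear of the cabinet's top when it is opened by 0.13 or more.
- cover: The mould cover, loose in the drawer, left or right: an aluminium plate 92 x 64 x 20 mm (x, y, z) with an upright bar grip on top, 50 mm long (x), 14 mm thick (y), 42 mm high, in the plate's middle; 62 mm high over all, about 0.3 kg. Origin: centre of the plate's underside, where a blind round hole opens, 13 mm wide and 20 mm deep. z is up. It looks the same turned by half a turn and may be put on either way round.
- round_lid: A round aluminium lid, 68 mm wide and 16 mm thick with a round knob (20 mm wide, top at 44 mm), loose in the drawer beside the cover. Not needed; it stays in the drawer. Origin: centre of its underside.
- mould: The lower half of the mould, fixed to the bench: a dark steel base 116 x 88 x 36 mm (x, y, z). From its middle rises a fixed upright pin, 9 mm thick, whose tapered tip (last 6 mm, down to 3 mm wide) ends 72 mm above the bench. Origin: centre of the base's underside, on the pin's axis; z up, x along the long side.
- platen_top (a point): Centre of the upper face of the mould's sprung aluminium plate, 92 x 64 mm, sides parallel to the base, same axes; the pin passes through its middle. At rest this face is 60 mm above the bench and the pin stands 12 mm above it. The cover lies here, on the same outline.
- platen (a joint): How far the sprung plate is pressed down, in m: 0 at rest (raised), 0.006 at its stop. It takes about 6 N to start it moving and 12 N to hold it at the stop, of which the cover's own weight gives about 3 N; it rises again when let go.
- paddle: A loose tool with a wooden handle and a dark flat block, 230 mm long, 35 mm wide, lying on the bench. Leave alone. Origin: on the bench below its ferrule.
- blank_stand: A loose wooden block (60 x 60 x 25 mm) with a white glass ball blank on a stem, 121 mm high. Leave alone. Origin: centre of its underside.
- jar: A loose glass jar with a steel lid, 60 mm wide, 75 mm high. Leave alone. Origin: centre of its underside.
There are look-alikes about, which are no part of the job. What is shaped like the mould but turquoise or yellow is not meant.

How it is judged:
On the way, in this order (a step that is already met when the one before it is completed fails the run):
1. the drawer is pulled open by more than 0.10 m (value of joint drawer above 0.1 m), for 0.2 s.
2. the cover has dropped over the pin and lies flat on the sprung plate, edges lined up (horizontal distance between cover and platen_top below 0.004 m and z of cover in the frame of platen_top below 0.0025 m and angle between cover's own z axis and vertical below 0.06 rad and angle between the x axis of cover and the x axis of mould, either way round below 0.17 rad), for 0.2 s.
At the end, for the whole second after the job is handed in: Cover flat on the sprung plate over the pin (centres within 4 mm, under 2.5 mm above it, tilt under 0.06 rad, sides within 0.17 rad of the mould's), at rest, pressed by the fingers (over 3 N): the plate is over 4 mm down with over 6 N on it (all of step 2 and value of joint platen above 0.004 m and contact force between the fingers and cover above 3 N and linear speed of cover below 0.02 m/s and contact force between cover and platen above 6 N); the arm keeps its last pose, push and grip.
It fails at once if the paddle is disturbed (moved over 30 mm) (distance of paddle from where it was at the start of the episode above 0.03 m).
It fails at once if the blank stand is disturbed (moved over 30 mm or tipped) (distance of blank_stand from where it was at the start of the episode above 0.03 m or angle between blank_stand's own z axis and vertical above 0.4 rad).
It fails at once if the jar is disturbed (moved over 30 mm or tipped) (distance of jar from where it was at the start of the episode above 0.03 m or angle between jar's own z axis and vertical above 0.4 rad).
It fails at once if the round lid is taken out of the drawer (height (world z) of round_lid above 0.06 m).
It also fails if it takes over 54 s, if anything falls off the work surface, if the arm or the gripper's body presses on something with over 40 N, if the wrist force passes 120 N, or if a joint passes its speed limit or range.

### The arm

A 7-joint arm with a two-finger parallel gripper is mounted at the origin on the work surface. World frame = base frame: x ahead of the robot, y to its left, z up, the work surface at z = 0. Lengths are in m, angles in rad, forces in N, time in s.
With the tool pointing down it reaches from about 0.35 to 0.9 m from the base axis. Payload 8.1 kg.
Tool frame: the origin (TCP) lies midway between the tips of the shut fingers; the grasp point (between the pads) lies 19 mm behind it; y points along the fingers, z is the direction in which the jaws open and shut, and the axes are right-handed (so a half turn about y gives the same grasp; the last joint's range is limited). The gripper opens to 85 mm and grips with 20 to 120 N. Pads are 22 mm wide; open, the fingers measure 114 mm over their backs; the gripper's body (76 mm by 85 mm) begins 54 mm behind the grasp point. The pads swing forward as they close: fully open they stand 13 mm farther back than shut.
Start: joints at [1.141, 0.434, 0.025, 1.573, -0.012, 1.134, -0.075], TCP at [0.201, -0.592, 0.231] pointing down, gripper open.
Joint ranges: [-2.62, 2.62], [-0.44, 2.09], [-1.27, 1.32], [0.08, 2.57], [-1.32, 4.46], [0.12, 2], [-2.74, 2.74]. Speed limits (rad/s): [2.22, 2.22, 3.01, 3.01, 3.14, 3.14, 3.14].

### API

Orientations are given as a unit quaternion [w, x, y, z].
In Python, from station import telemetry, viewer, workorder gives the robot as it stands. The module is installed in compiled form; this text tells all that it offers.
- The arm moves only by the tool arm_command, never from a script. Its argument "steps" is a list of rows, each a list of 7 numbers: the shift along the world's x, y, z in mm, then the turn, a rotation vector about the world's x, y, z in degrees, then the opening in per cent of the stroke, from 0 (shut) to 100 (fully open). A call has 1 to 10 rows; each row shifts and turns the commanded pose from where the row before left it; what a row does not reach is not made up. A row lasts 1/10 s, in which the tool goes at most 50 mm and 8.59 degrees, less where a joint would pass 70% of its speed; a pose out of reach is approached as far as the arm can. A call with a gripper value outside its range is refused whole. The fingers move at their own pace and stop on an object; "squeeze" is the grip in N (left out, the last holds). Time passes only in rows, so rows that do not move let the fingers close. It gives the time, the measured TCP pose, the force and the opening at its end, in the units of the state.
- telemetry.get_state(): the state, without advancing time (a new reading comes with each control period).
- viewer.get_image(name): name is "scene" or "top"; returns a dict with "color" (384x512x3 uint8, red, green, blue), "mtx" (3x3 intrinsics, pixels), "distortion" ([k1, k2, p1, p2, k3] as OpenCV has them; the pictures are not rectified), "T" (4x4, takes a point from camera to world coordinates). Camera axes: x right, y down, z forward; pixel columns grow to the right and rows downward; lengths in m; the calibration is good to about 2 mm. A picture is of the moment at which its call begins. There is no depth.
- workorder.finish_job(): hands the job in, once; it reports no verdict.
The state is a dict: "time_s": time; "joint_pos": joint angles; "dq": joint speeds; "joint_efforts": joint torques, N m; "tcp_pos": TCP position; "tool_rot": TCP orientation; "wrist_force": force on the tool from outside, world axes, zero at the start; "ft_torque": the same for the moment, N m; "finger_gap": finger opening in m.
Only numpy, scipy, OpenCV 4.12 (cv2) and the standard library are available. Lean on these libraries where they do the work, as an engineer would, in place of code of your own. Each camera call takes 0.05 s, during which the arm holds its last target.

## Working session

There is one attempt and no reset: what is moved stays moved. The work goes in short steps, Python scripts to look and compute and a tool call to move; the robot and the scene stay as the last step left them, time stands still between calls to the robot, and variables do not carry over. Pictures are saved under pics/ and viewed, and the job is handed in when it is done.

Besides the shell and the picture viewer there is one more tool, called after "Emit:" in YAML: its name, and indented under it one key for each argument. arm_command: Moves the arm, as the interface text tells. Its arguments: {"type":"object","properties":{"steps":{"type":"array","items":{"type":"array","items":{"type":"number"}}},"squeeze":{"type":"number"}},"required":["steps"]}

```bash
mkdir -p pics
cat > h.py <<'E'
import numpy as np,cv2
from station import telemetry,viewer,workorder
def grab(name,tag):
    d=viewer.get_image(name); cv2.imwrite(f'pics/{tag}.png',d['color'][:,:,::-1]); np.savez(f'pics/{tag}.npz',**{k:np.array(v) for k,v in d.items()}); return d
def load(tag): return dict(np.load(f'pics/{tag}.npz'))
def ray(d,uv):
    p=cv2.undistortPoints(np.array(uv,float).reshape(-1,1,2),d['mtx'],d['distortion']).reshape(-1,2)
    r=np.c_[p,np.ones(len(p))]@d['T'][:3,:3].T
    return d['T'][:3,3],r
def onz(d,uv,z):
    o,r=ray(d,uv); return o+r*((z-o[2])/r[:,2])[:,None]
def proj(d,P):
    Ti=np.linalg.inv(d['T']); rv,_=cv2.Rodrigues(Ti[:3,:3]); return cv2.projectPoints(np.array(P,float).reshape(-1,1,3),rv,Ti[:3,3],d['mtx'],d['distortion'])[0].reshape(-1,2)
E
python3 - <<'E'
from h import *
for n in('scene','top'):
    d=grab(n,n+'0'); print(n,d['T'].round(3).tolist(),d['mtx'].round(1).tolist())
s=telemetry.get_state(); print({k:np.round(v,3).tolist() for k,v in s.items()})
E
```

```text
scene [[0.687, 0.379, -0.62, 1.279], [0.727, -0.374, 0.576, -0.801], [-0.014, -0.846, -0.532, 0.682], [0.0, 0.0, 0.0, 1.0]] [[434.0, 0.0, 254.6], [0.0, 434.0, 193.2], [0.0, 0.0, 1.0]]
top [[0.017, -0.988, 0.153, 0.35], [-1.0, -0.017, -0.003, -0.126], [0.006, -0.153, -0.988, 1.514], [0.0, 0.0, 0.0, 1.0]] [[413.4, 0.0, 246.7], [0.0, 413.4, 190.8], [0.0, 0.0, 1.0]]
{'time_s': 0.1, 'joint_pos': [1.141, 0.435, 0.025, 1.574, -0.012, 1.134, -0.075], 'dq': [-0.001, -0.002, 0.0, -0.003, 0.001, 0.0, 0.001], 'joint_efforts': [0.004, -67.176, 1.029, -31.691, 0.016, 0.007, -0.0], 'tcp_pos': [0.2, -0.592, 0.231], 'tool_rot': [0.115, -0.115, 0.698, -0.697], 'wrist_force': [0.204, 0.753, -0.344], 'ft_torque': [0.015, -0.018, -0.044], 'finger_gap': 0.085}
```

View pics/scene0.png

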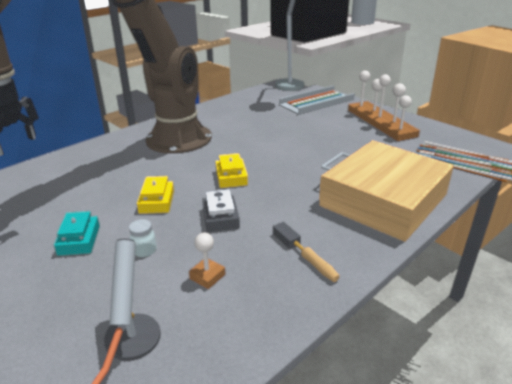

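View pics/top0.png

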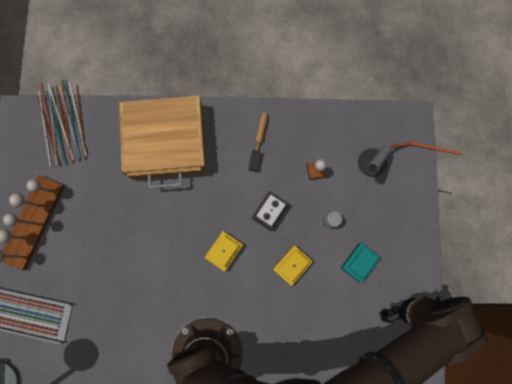

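The top view shows the cabinet at about (162,137), its handle at (165,182) and the dark mould with the silver plate at (270,210). Near the mould are two yellow and one turquoise decoys, the paddle at (257,145), the stand at (317,170) and the jar at (333,219). I'll zoom in on the handle and mould next.

Run:
```python
from h import *
a=load('top0')['color'][:,:,::-1]
b=load('scene0')['color'][:,:,::-1]
def z(im,x,y,w,h,k): return cv2.resize(im[y:y+h,x:x+w],None,fx=k,fy=k,interpolation=cv2.INTER_CUBIC)
cv2.imwrite('pics/z0.png',np.vstack([np.hstack([z(a,235,180,70,50,5),z(a,110,155,84,50,5)[:, :420]]),np.hstack([z(b,185,175,70,60,5),z(b,300,140,84,60,5)])]))
```

```text
(no output)
```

View pics/z0.png

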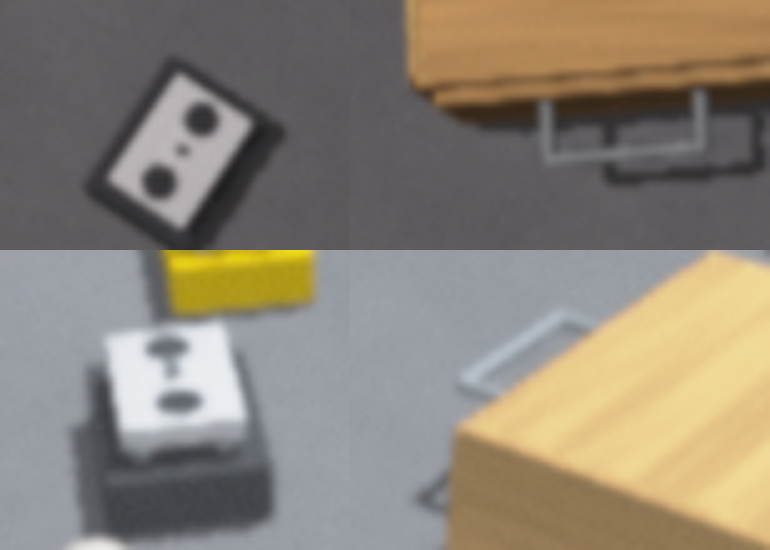

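Run:
```python
from h import *
for n,roi,zz in(('top0',(240,185,60,45),.06),('scene0',(195,180,50,40),.06)):
    d=load(n); x,y,w,h=roi; c=d['color'][y:y+h,x:x+w].astype(int)
    hsv=cv2.cvtColor(d['color'],cv2.COLOR_RGB2HSV)[y:y+h,x:x+w]
    m=((hsv[...,1]<60)&(hsv[...,2]>140)).astype(np.uint8)
    cs,_=cv2.findContours(m,cv2.RETR_EXTERNAL,cv2.CHAIN_APPROX_NONE); c=max(cs,key=cv2.contourArea)
    c=c.reshape(-1,2)+[x,y]
    hull=cv2.convexHull(c.astype(np.int32))
    P=onz(d,hull.reshape(-1,2),zz); r=cv2.minAreaRect((P[:,:2]*1000).astype(np.float32)); print(n,r,cv2.contourArea(hull))
d=load('top0')
e=onz(d,[[110+198/5-.4,155+157/5-.4],[110+352/5-.4,155+147/5-.4],[110+195/5,155+100/5],[110+349/5,155+92/5]],.068);print(e)
print('ang',np.degrees(np.arctan2(*(e[0]-e[1])[[1,0]])),np.linalg.norm(e[0]-e[1]),(e[0]+e[1])/2)
# pin tip, top & scene
t=onz(d,[[235+182/5-.4,180+150/5-.4]],.072);print('pintip',t)
s=load('scene0');print(onz(s,[[185+171/5-.4,175+120/5-.4]],.072))
s=load('scene0');print('handle scene ends',onz(s,[[300+(463-350)/5-.4,140+(380-250)/5-.4],[300+(565-350)/5-.4,140+(313-250)/5-.4]],.068))
# cabinet top corners
print('cab',onz(d,[[121,102],[200,97],[202.5,167.5],[123,173]],.098))
# others
print('paddle',onz(d,[[265,114],[254,169]],.01),'jar',onz(d,[[333,219]],.075),'stand',onz(d,[[316,171]],.025),'ball',onz(d,[[320,164]],.11))
```

```text
top0 ((509.2106018066406, -214.68118286132812), (61.811683654785156, 89.0494613647461), 56.900447845458984) 427.5
scene0 ((503.02215576171875, -213.7523651123047), (139.51963806152344, 195.98802185058594), 47.803775787353516) 1802.5
[[0.58478106 0.21706126 0.068     ]
 [0.59388844 0.10756979 0.068     ]
 [0.62453285 0.21991479 0.068     ]
 [0.63219783 0.10989771 0.068     ]]
ang 94.75485021642707 0.10986959191682348 [0.58933475 0.16231552 0.068     ]
pintip [[ 0.5078142  -0.21598577  0.072     ]]
[[ 0.52186035 -0.22459232  0.072     ]]
handle scene ends [[0.59245019 0.11120699 0.068     ]
 [0.58179293 0.22513282 0.068     ]]
cab [[0.88550344 0.3298543  0.098     ]
 [0.90813018 0.04449622 0.098     ]
 [0.64871681 0.02637385 0.098     ]
 [0.62445063 0.30485845 0.098     ]]
paddle [[ 0.87911239 -0.19439484  0.01      ]
 [ 0.66497108 -0.15554791  0.01      ]] jar [[ 0.47802496 -0.43333647  0.075     ]] stand [[ 0.65855847 -0.38369451  0.025     ]] ball [[ 0.66607899 -0.38320372  0.11      ]]
```

Run:
```python
from h import *
from scipy.spatial.transform import Rotation as R
s=telemetry.get_state();q=s['tool_rot'];M=R.from_quat([q[1],q[2],q[3],q[0]]).as_matrix();print(M.round(3)); print('jaw angle',np.degrees(np.arctan2(M[1,2],M[0,2])))
```

```text
[[-0.947 -0.001  0.321]
 [-0.321  0.001 -0.947]
 [ 0.    -1.    -0.001]]
jaw angle -71.28214381738492
```

Emit:
arm_command:
  steps:
    - [33,38,0,0,0,8,100]
    - [33,38,0,0,0,8,100]
    - [33,38,0,0,0,8,100]
    - [33,38,0,0,0,8,100]
    - [33,38,0,0,0,8,80]
    - [33,38,0,0,0,8,60]
    - [33,38,0,0,0,8,50]
    - [33,38,0,0,0,8,45]
    - [33,38,0,0,0,8,45]
    - [10,45,0,0,0,4,45]

```text
time_s: 1.1
tcp_pos: [0.5082, -0.2056, 0.231]
tool_rot: [0.522, -0.521, 0.477, -0.478]
wrist_force: [1.3, -0.3, -0.5]
finger_gap: 0.0388
```

Emit:
arm_command:
  steps:
    - [10,45,0,0,0,0,45]
    - [10,45,0,0,0,0,45]
    - [10,45,-10,0,0,0,45]
    - [10,45,-10,0,0,0,45]
    - [10,45,-10,0,0,0,45]
    - [10,45,-10,0,0,0,45]
    - [10,45,-10,0,0,0,45]
    - [5,40,-10,0,0,0,45]
    - [0,20,-10,0,0,0,45]
    - [0,0,0,0,0,0,45]

```text
time_s: 2.1
tcp_pos: [0.5789, 0.1721, 0.1596]
tool_rot: [-0.521, 0.522, -0.479, 0.476]
wrist_force: [-0.0, 0.9, 0.4]
finger_gap: 0.0382
```

```bash
cat >> h.py <<'E'
from scipy.spatial.transform import Rotation as R
def st():
    s=telemetry.get_state();q=s['tool_rot'];M=R.from_quat([q[1],q[2],q[3],q[0]]).as_matrix()
    print('t',round(s['time_s'],2),'tcp',(s['tcp_pos'][:]*np.array(1000.) if isinstance(s['tcp_pos'],np.ndarray) else np.array(s['tcp_pos'])*1000).round(1),'jaw',round(float(np.degrees(np.arctan2(M[1,2],M[0,2]))),2),'down',M[:,1].round(4),'F',np.round(s['wrist_force'],1),'gap',round(s['finger_gap']*1000,1),'q',np.round(s['joint_pos'],2)); return s
E
python3 -c "
from h import *
st();grab('top','top1')"
```

```text
t 2.1 tcp [578.9 172.1 159.6] jaw 5.05 down [-0.003   0.0015 -1.    ] F [-0.   0.9  0.4] gap 38.2 q [-0.04  0.52 -0.49  1.68  0.28  1.01 -0.53]
```

View pics/top1.png

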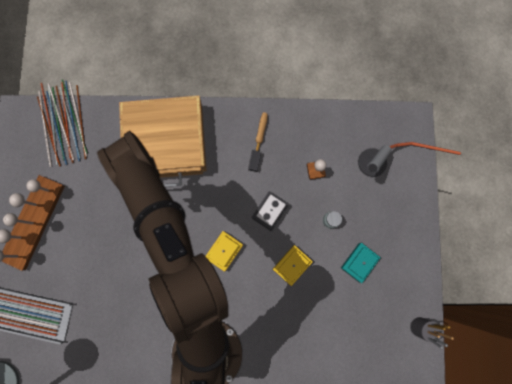

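Emit:
arm_command:
  steps:
    - [10,-10,0,0,0,0,45]
    - [0,0,-30,0,0,0,45]
    - [0,0,-30,0,0,0,45]
    - [0,0,-25,0,0,0,45]
    - [0,0,-15,0,0,0,45]
    - [0,0,-10,0,0,0,45]
    - [0,0,0,0,0,0,45]

```text
time_s: 2.85
tcp_pos: [0.5907, 0.1566, 0.0506]
tool_rot: [-0.519, 0.52, -0.479, 0.479]
wrist_force: [0.1, -0.9, -0.3]
finger_gap: 0.0384
```

```bash
python3 -c "
from h import *
st();d=grab('scene','scene1');cv2.imwrite('pics/z1.png',cv2.resize(d['color'][100:260,250:450,::-1],None,fx=4,fy=4)[:600])"
```

```text
t 2.85 tcp [590.7 156.6  50.6] jaw 4.65 down [-1.e-03 -8.e-04 -1.e+00] F [ 0.1 -0.9 -0.3] gap 38.4 q [-0.05  0.65 -0.43  1.76  0.36  0.81 -0.58]
```

View pics/z1.png

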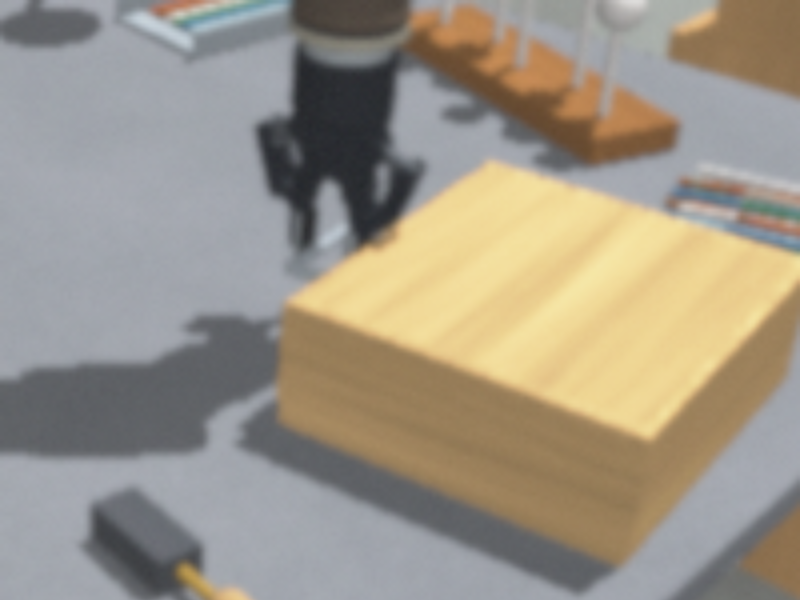

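The fingers straddle the bar at about (335,240) in the zoomed picture. I'll close them and pull.

Emit:
arm_command:
  steps:
    - [0,0,-2,0,0,0,0]
    - [0,0,0,0,0,0,0]
    - [0,0,0,0,0,0,0]
    - [0,0,0,0,0,0,0]
    - [-8,-0.7,0,0,0,0,0]
    - [-15,-1.2,0,0,0,0,0]
    - [-15,-1.2,0,0,0,0,0]
  squeeze: 40

```text
time_s: 3.6
tcp_pos: [0.5534, 0.1542, 0.0501]
tool_rot: [0.521, -0.519, 0.478, -0.48]
wrist_force: [2.0, -2.5, 6.3]
finger_gap: 0.0083
```

Emit:
arm_command:
  steps:
    - [-20,-1.7,0,0,0,0,0]
    - [-20,-1.7,0,0,0,0,0]
    - [-20,-1.7,0,0,0,0,0]
    - [-20,-1.7,0,0,0,0,0]
    - [-15,-1.2,0,0,0,0,0]
    - [-8,-0.7,0,0,0,0,0]
    - [-5,-0.4,0,0,0,0,0]
    - [0,0,0,0,0,0,0]

```text
time_s: 4.4
tcp_pos: [0.4441, 0.1431, 0.0501]
tool_rot: [-0.519, 0.521, -0.478, 0.48]
wrist_force: [0.0, -9.2, 14.9]
finger_gap: 0.0086
```

```bash
python3 -c "
from h import *
st();d=grab('scene','scene2');cv2.imwrite('pics/z2.png',cv2.resize(d['color'][100:260,230:430,::-1],None,fx=4,fy=4)[:600])"
```

```text
t 4.4 tcp [444.1 143.1  50.1] jaw 4.64 down [ 5.0e-04 -3.5e-03 -1.0e+00] F [ 0.  -9.2 14.9] gap 8.6 q [-0.08  0.48 -0.46  2.11  0.36  0.62 -0.71]
```

View pics/z2.png

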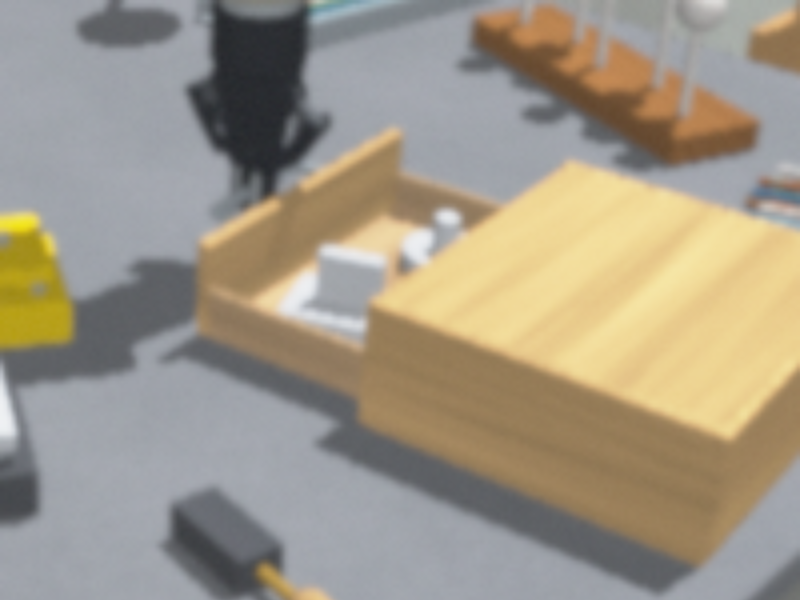

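The drawer is open by about 145 mm. The cover is on the right (robot's side), with its grip at (350,280) in the zoomed picture, and the lid lies further left. I'll pull a bit more, then release and rise.

Emit:
arm_command:
  steps:
    - [-8,-0.7,0,0,0,0,0]
    - [-4,-0.3,0,0,0,0,0]
    - [0,0,0,0,0,0,40]
    - [0,0,0,0,0,0,40]
    - [0,0,10,0,0,0,40]
    - [0,0,30,0,0,0,40]
    - [0,0,40,0,0,0,40]
    - [0,-20,40,0,0,0,40]
    - [0,-50,40,0,0,0,60]
    - [0,-50,40,0,0,0,60]

```text
time_s: 5.45
tcp_pos: [0.4324, 0.0466, 0.234]
tool_rot: [0.521, -0.52, 0.478, -0.478]
wrist_force: [1.8, -1.0, 0.4]
finger_gap: 0.0513
```

Emit:
arm_command:
  steps:
    - [0,-50,0,0,0,0,60]
    - [0,-50,0,0,0,0,60]
    - [0,-40,0,0,0,0,60]
    - [0,0,0,0,0,0,60]

```text
time_s: 5.85
tcp_pos: [0.432, -0.0988, 0.2322]
tool_rot: [-0.518, 0.519, -0.481, 0.481]
wrist_force: [0.2, 0.4, 0.5]
finger_gap: 0.0512
```

```bash
python3 -c "
from h import *
st();d=grab('scene','scene3');e=grab('top','top3');cv2.imwrite('pics/z3.png',np.hstack([cv2.resize(x['color'][r:r+100,c:c+100,::-1],None,fx=4,fy=4,interpolation=cv2.INTER_CUBIC) for x,r,c in((d,130,275),(e,150,110))]));cv2.imwrite('pics/top3.png',e['color'][:,:,::-1])"
```

```text
t 5.85 tcp [432.  -98.8 232.2] jaw 4.28 down [-1.0e-04 -1.4e-03 -1.0e+00] F [0.2 0.4 0.5] gap 51.2 q [ 0.48  0.17 -0.43  1.96  0.08  1.02  0.09]
```

View pics/z3.png

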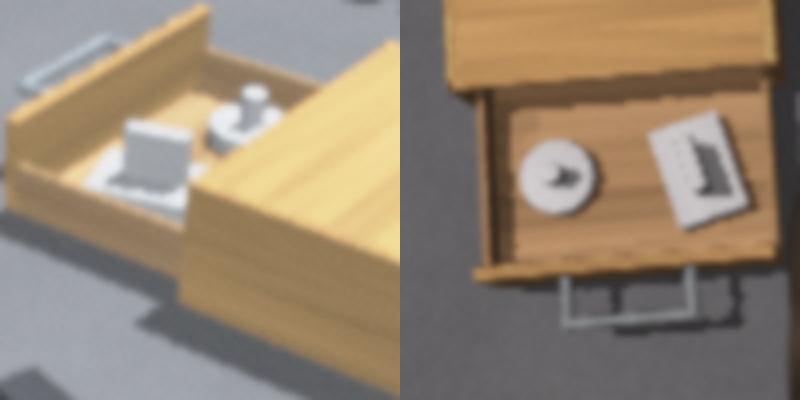

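View pics/top3.png

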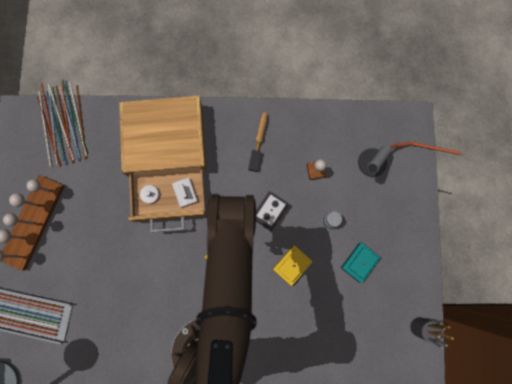

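Run:
```python
from h import *
d=load('top3'); x,y,w,h=170,173,32,38
hsv=cv2.cvtColor(d['color'],cv2.COLOR_RGB2HSV)[y:y+h,x:x+w]
m=((hsv[...,1]<50)&(hsv[...,2]>120)).astype(np.uint8)
for r in m: print(''.join('.#'[v] for v in r))
cs,_=cv2.findContours(m,cv2.RETR_EXTERNAL,cv2.CHAIN_APPROX_NONE); c=cv2.convexHull(max(cs,key=cv2.contourArea)).reshape(-1,2)+[x,y]
P=onz(d,c,.036); print(cv2.minAreaRect((P[:,:2]*1000).astype(np.float32)))
q=[[110+a/4-.4,150+b/4-.4] for a,b in((248,130),(318,112),(350,205),(285,230))]
P=onz(d,q,.036);print(P.round(4),P.mean(0));print(cv2.minAreaRect((P[:,:2]*1000).astype(np.float32)))
s=load('scene3')
# grip top corners in scene zoom : (125,120),(192,130) ,
print(onz(s,[[275+126/4-.4,130+122/4-.4],[275+192/4-.4,130+133/4-.4]],.078))
# handle now
e=onz(d,[[110+(566-400)/4-.4,150+323/4-.4],[110+(690-400)/4-.4,150+315/4-.4]],.068);print('handle',e,e.mean(0))
```

```text
................................
................................
................................
................................
................................
................###.............
.............#######............
..........##########............
.......##############...........
.....################...........
...##################...........
..####################..........
...###################..........
...###################..........
...###########....#####.........
....##########.....####.........
....###########....####.........
....###########....#####........
.....###########....####........
.....###########....####........
.....###########.....####.......
......##########.....####.......
......###########.....###.......
......##########......####......
.......########.......####......
.......########....########.....
.......####################.....
........###################.....
........##################......
........#################.......
.........#############..........
.........##########.............
..........#######...............
..........####..................
................................
................................
................................
................................
((570.3458251953125, 96.30716705322266), (94.34837341308594, 65.79673767089844), 21.22461700439453)
[[0.6058 0.1436 0.036 ]
 [0.6235 0.0806 0.036 ]
 [0.5388 0.0484 0.036 ]
 [0.5151 0.1062 0.036 ]] [0.57076412 0.09469385 0.036     ]
((572.7276611328125, 94.89167022705078), (98.11703491210938, 65.07201385498047), 22.31991195678711)
[[0.54834466 0.08901258 0.078     ]
 [0.59375225 0.11039504 0.078     ]]
handle [[0.42780469 0.2022594  0.068     ]
 [0.43689757 0.0938145  0.068     ]] [0.43235113 0.14803695 0.068     ]
```

Emit:
arm_command:
  steps:
    - [14,20,0,0,0,-7.3,45]
    - [14,20,0,0,0,-7.3,45]
    - [14,20,0,0,0,-7.3,45]
    - [14,20,0,0,0,-7.3,45]
    - [14,20,0,0,0,-7.3,45]
    - [14,20,0,0,0,-7.3,45]
    - [14,20,0,0,0,-7.3,45]
    - [14,20,0,0,0,-7.3,45]
    - [14,20,0,0,0,-7.3,45]
    - [13,15,0,0,0,-7,45]

```text
time_s: 6.95
tcp_pos: [0.5713, 0.106, 0.2321]
tool_rot: [0.135, -0.135, 0.695, -0.693]
wrist_force: [-0.0, -0.3, 0.3]
finger_gap: 0.0383
```

Emit:
arm_command:
  steps:
    - [0,0,-30,0,0,0,45]
    - [0,0,-40,0,0,0,45]
    - [0,0,-20,0,0,0,45]
    - [0,0,0,0,0,0,45]

```text
time_s: 7.35
tcp_pos: [0.5689, 0.1035, 0.1391]
tool_rot: [0.134, -0.138, 0.694, -0.693]
wrist_force: [-0.4, 1.4, 0.1]
finger_gap: 0.0383
```

```bash
python3 -c "
from h import *
st()"
```

```text
t 7.35 tcp [568.9 103.5 139.1] jaw -67.8 down [-0.006  0.    -1.   ] F [-0.4  1.4  0.1] gap 38.3 q [-0.07  0.47 -0.28  1.78  0.15  0.92 -1.6 ]
```

Emit:
arm_command:
  steps:
    - [2,-7.5,0,0,-0.3,-0.7,45]
    - [0,0,-20,0,0,0,45]
    - [0,0,-10,0,0,0,45]
    - [0,0,0,0,0,0,45]
    - [0,0,0,0,0,0,45]

```text
time_s: 7.85
tcp_pos: [0.5741, 0.0943, 0.1128]
tool_rot: [-0.133, 0.129, -0.695, 0.695]
wrist_force: [-0.5, 0.7, 0.8]
finger_gap: 0.0383
```

```bash
python3 -c "
from h import *
st();d=grab('scene','scene4');cv2.imwrite('pics/z4.png',cv2.resize(d['color'][110:230,260:420,::-1],None,fx=5,fy=5,interpolation=cv2.INTER_CUBIC))"
```

```text
t 7.85 tcp [574.1  94.3 112.8] jaw -68.68 down [ 6.2e-03  3.0e-04 -1.0e+00] F [-0.5  0.7  0.8] gap 38.3 q [-0.07  0.5  -0.26  1.8   0.17  0.85 -1.61]
```

View pics/z4.png

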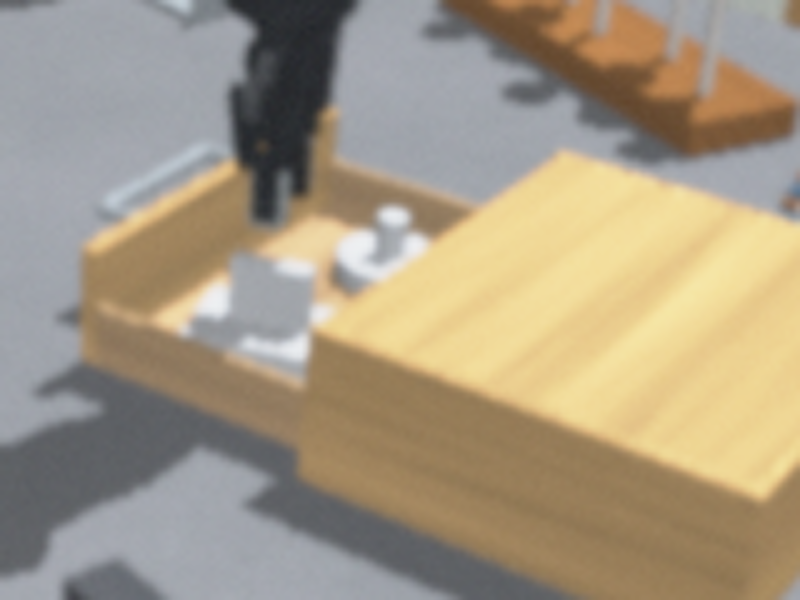

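Emit:
arm_command:
  steps:
    - [-2,1.5,-10,0,0,0,45]
    - [0,0,-20,0,0,0,45]
    - [0,0,-20,0,0,0,45]
    - [0,0,-15,0,0,0,45]
    - [0,0,-4,0,0,0,45]
    - [0,0,0,0,0,0,45]
    - [0,0,0,0,0,0,45]

```text
time_s: 8.6
tcp_pos: [0.5721, 0.0958, 0.0434]
tool_rot: [-0.133, 0.129, -0.695, 0.695]
wrist_force: [-0.5, -0.0, -0.0]
finger_gap: 0.0388
```

```bash
python3 -c "
from h import *
st();st();d=grab('scene','scene5');st();cv2.imwrite('pics/z5.png',cv2.resize(d['color'][110:230,260:420,::-1],None,fx=5,fy=5,interpolation=cv2.INTER_CUBIC))"
```

```text
t 8.6 tcp [572.1  95.8  43.4] jaw -68.68 down [ 6.2e-03  2.0e-04 -1.0e+00] F [-0.5 -0.  -0. ] gap 38.8 q [-0.09  0.59 -0.24  1.86  0.21  0.71 -1.65]
t 8.6 tcp [572.1  95.8  43.4] jaw -68.68 down [ 6.2e-03  2.0e-04 -1.0e+00] F [-0.5 -0.  -0. ] gap 38.8 q [-0.09  0.59 -0.24  1.86  0.21  0.71 -1.65]
t 8.65 tcp [572.3  95.8  43.7] jaw -68.67 down [ 6.6e-03  3.0e-04 -1.0e+00] F [-0.6 -0.5 -1.3] gap 38.7 q [-0.09  0.59 -0.24  1.86  0.21  0.71 -1.65]
```

View pics/z5.png

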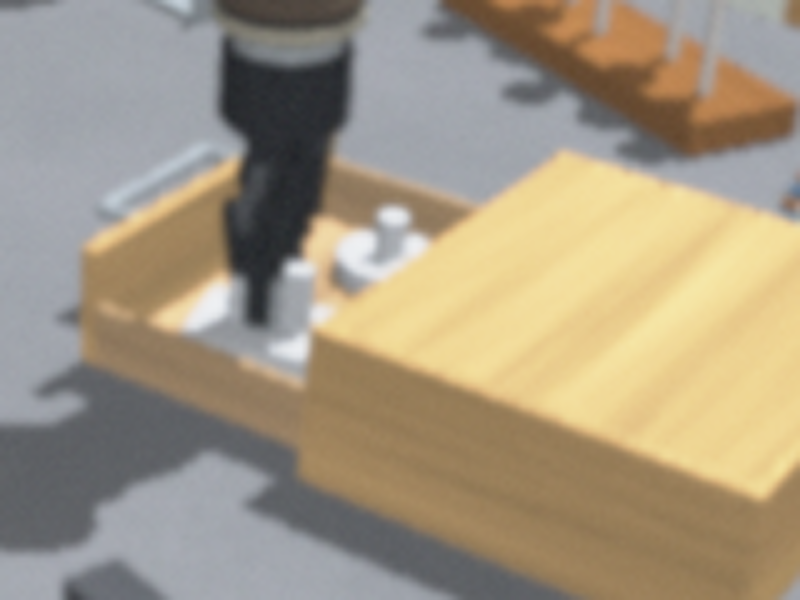

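Emit:
arm_command:
  steps:
    - [0,0,0,0,0.37,0,45]
    - [0,0,0,0,0,0,0]
    - [0,0,0,0,0,0,0]
    - [0,0,0,0,0,0,0]
    - [0,0,0,0,0,0,0]
    - [0,0,0,0,0,0,0]
  squeeze: 80

```text
time_s: 9.25
tcp_pos: [0.5721, 0.0959, 0.0434]
tool_rot: [0.131, -0.131, 0.695, -0.695]
wrist_force: [-1.5, 0.2, 5.5]
finger_gap: 0.0129
```

```bash
python3 -c "
from h import *
st()"
```

```text
t 9.25 tcp [572.1  95.9  43.4] jaw -68.67 down [-2.e-04  3.e-04 -1.e+00] F [-1.5  0.2  5.5] gap 12.9 q [-0.09  0.59 -0.24  1.86  0.21  0.72 -1.64]
```

Emit:
arm_command:
  steps:
    - [0,0,5,0,0,0,0]
    - [0,0,15,0,0,0,0]
    - [0,0,25,0,0,0,0]
    - [0,0,30,0,0,0,0]
    - [0,0,30,0,0,0,0]
    - [0,0,30,0,0,0,0]
    - [0,0,0,0,0,0,0]
    - [0,0,0,0,0,0,0]

```text
time_s: 10.05
tcp_pos: [0.5715, 0.0953, 0.1778]
tool_rot: [-0.13, 0.131, -0.695, 0.695]
wrist_force: [-0.3, 0.6, -4.3]
finger_gap: 0.0128
```

```bash
python3 -c "
from h import *
st();d=grab('scene','scene6');st();e=grab('top','top6');cv2.imwrite('pics/z6.png',np.hstack([cv2.resize(d['color'][70:220,240:390,::-1],None,fx=2.66,fy=4,interpolation=cv2.INTER_CUBIC),cv2.resize(e['color'][130:240,110:210,::-1],None,fx=4,fy=5.4545)[:600]]))"
```

```text
t 10.05 tcp [571.5  95.3 177.8] jaw -68.69 down [-1.e-03 -3.e-04 -1.e+00] F [-0.3  0.6 -4.3] gap 12.8 q [-0.06  0.43 -0.28  1.74  0.14  0.99 -1.58]
t 10.1 tcp [570.8  95.1 176.8] jaw -68.69 down [-2.9e-03 -7.0e-04 -1.0e+00] F [-0.3 -0.2 -3.9] gap 12.9 q [-0.06  0.43 -0.28  1.74  0.14  0.99 -1.58]
```

View pics/z6.png

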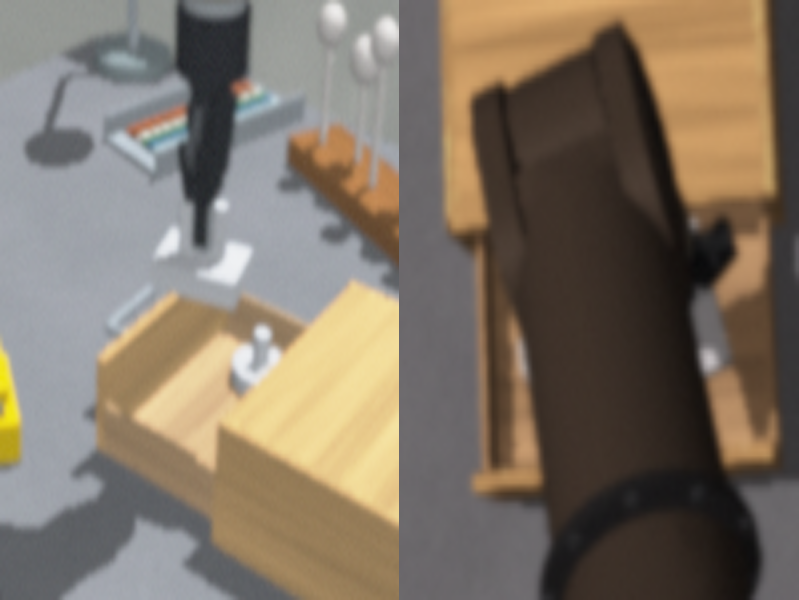

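The cover is lifted clear and the lid is still in the drawer. Next I'll carry it over to the mould.

Emit:
arm_command:
  steps:
    - [-3,-15,0,0,0,-4,0]
    - [-6,-30,0,0,0,-5.5,0]
    - [-7,-35,0,0,0,-5.5,0]
    - [-7,-35,0,0,0,-5.5,0]
    - [-7,-35,0,0,0,-5.5,0]
    - [-7,-35,0,0,0,-5.5,0]
    - [-7,-35,0,0,0,-5.5,0]
    - [-7,-35,0,0,0,-5.5,0]
    - [-7,-35,0,0,0,-5.5,0]
    - [-5,-20,0,0,0,-6.5,0]

```text
time_s: 11.15
tcp_pos: [0.5066, -0.2178, 0.1762]
tool_rot: [0.206, -0.203, -0.677, 0.677]
wrist_force: [1.2, 0.4, -3.1]
finger_gap: 0.0133
```

Emit:
arm_command:
  steps:
    - [0,0,-10,0,0,0,0]
    - [0,0,-20,0,0,0,0]
    - [0,0,-10,0,0,0,0]
    - [0,0,0,0,0,0,0]
    - [0,0,0,0,0,0,0]

```text
time_s: 11.65
tcp_pos: [0.5086, -0.2139, 0.1375]
tool_rot: [-0.202, 0.201, 0.678, -0.677]
wrist_force: [-0.3, -1.1, -2.9]
finger_gap: 0.0131
```

```bash
python3 -c "
from h import *
st();d=grab('scene','scene7');st();e=grab('top','top7');cv2.imwrite('pics/z7.png',np.hstack([cv2.resize(d['color'][135:250,175:275,::-1],None,fx=4,fy=4,interpolation=cv2.INTER_CUBIC),cv2.resize(e['color'][140:255,220:320,::-1],None,fx=4,fy=4)]))"
```

```text
t 11.65 tcp [ 508.6 -213.9  137.5] jaw -123.11 down [-0.0018  0.0014 -1.    ] F [-0.3 -1.1 -2.9] gap 13.1 q [ 0.29  0.42  0.01  1.86 -0.01  0.86 -1.84]
t 11.7 tcp [ 509.  -214.1  138. ] jaw -123.12 down [-7.e-04  1.e-03 -1.e+00] F [-0.1 -0.1 -2.5] gap 13.0 q [ 0.29  0.42  0.01  1.86 -0.01  0.86 -1.84]
```

View pics/z7.png

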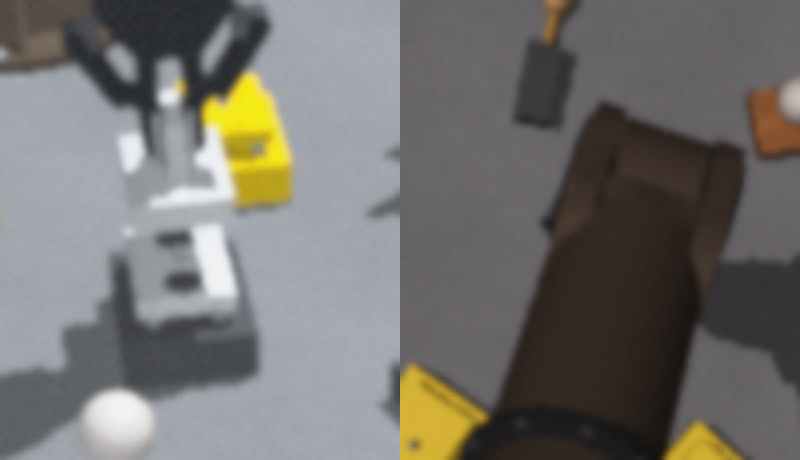

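```bash
python3 -c "
from h import *
d=load('scene7')
cv2.imwrite('pics/z8.png',cv2.resize(d['color'][165:225,195:245,::-1],None,fx=10,fy=10,interpolation=cv2.INTER_CUBIC))
d=load('scene0')
cv2.imwrite('pics/z9.png',cv2.resize(d['color'][180:235,195:245,::-1],None,fx=10,fy=10,interpolation=cv2.INTER_CUBIC))
P=[]
"
```

```text
(no output)
```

View pics/z8.png

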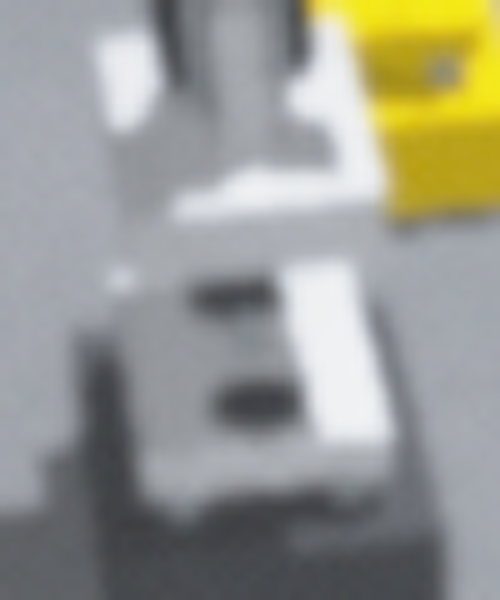

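View pics/z9.png

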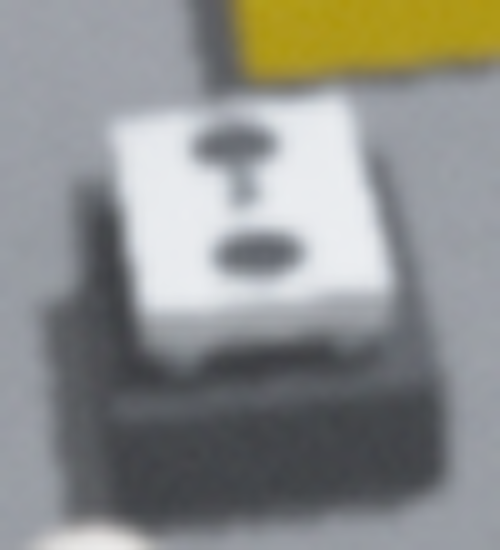

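Run:
```python
from h import *
f=lambda pts,o:[[ (a+.5)/10-.5+o[0],(b+.5)/10-.5+o[1]] for a,b in pts]
s=load('scene0')
A=onz(s,f([(112,125),(350,97),(390,288),(142,312)],(195,180)),.060)
print(A.round(4).tolist(),A.mean(0)); print(cv2.minAreaRect((A[:,:2]*1000).astype(np.float32)))
s7=load('scene7')
B=onz(s7,f([(98,38),(345,17),(385,193),(118,222)],(195,165)),.1303)
print(B.round(4).tolist(),B.mean(0))
# predicted corners
def corners(c,yaw,z):
    a=np.radians(yaw);r=np.array([[np.cos(a),-np.sin(a)],[np.sin(a),np.cos(a)]])
    p=np.array([[-46,32],[-46,-32],[46,-32],[46,32]])/1000@r.T+c
    return np.c_[p,np.full(4,z)]
print('platen pred px*10', ((proj(s,corners([.508,-.2155],-33.1,.06))-[195,180])*10+4.5).round(0).tolist())
print('cover top pred', ((proj(s7,corners([.5088,-.214],-33.1,.1303))-[195,165])*10+4.5).round(0).tolist())
print('cover bottom pred', ((proj(s7,corners([.5088,-.214],-33.1,.1103))-[195,165])*10+4.5).round(0).tolist())
print('pin tip/base pred', ((proj(s,[[.508,-.2155,.072],[.508,-.2155,.06]])-[195,180])*10+4.5).round(0).tolist())
d=load('top0');print('top pin base/tip',((proj(d,[[.508,-.2155,.072],[.508,-.2155,.06]])-[235,180])*5+2).round(1).tolist())
```

```text
[[0.4566, -0.2177, 0.06], [0.4911, -0.1622, 0.06], [0.5691, -0.2156, 0.06], [0.5331, -0.2677, 0.06]] [ 0.51247399 -0.21580863  0.06      ]
((511.6756591796875, -215.84954833984375), (65.33587646484375, 94.5142593383789), 55.62525177001953)
[[0.4531, -0.2132, 0.1303], [0.4905, -0.1594, 0.1303], [0.5668, -0.2115, 0.1303], [0.531, -0.2673, 0.1303]] [ 0.51037996 -0.21285648  0.1303    ]
platen pred px*10 [[336.0, 93.0], [103.0, 118.0], [133.0, 305.0], [382.0, 277.0]]
cover top pred [[330.0, 17.0], [90.0, 41.0], [120.0, 218.0], [377.0, 191.0]]
cover bottom pred [[334.0, 82.0], [95.0, 107.0], [125.0, 287.0], [381.0, 260.0]]
pin tip/base pred [[236.0, 157.0], [238.0, 195.0]]
top pin base/tip [[181.3, 149.7], [180.2, 151.6]]
```

Within the scene view the cover sits (-1.8,+2.9) mm from the plate. The top-view estimates agree once the camera bias is removed. I'll shift by (+1.5,-2.5) mm and lower it onto the pin.

Emit:
arm_command:
  steps:
    - [1.5,-2.5,0,0,0,0,0]
    - [0,0,-15,0,0,0,0]
    - [0,0,-12,0,0,0,0]
    - [0,0,-6,0,0,0,0]
    - [0,0,0,0,0,0,0]
    - [0,0,0,0,0,0,0]

```text
time_s: 12.35
tcp_pos: [0.5103, -0.217, 0.1049]
tool_rot: [-0.202, 0.202, 0.678, -0.677]
wrist_force: [-0.0, -0.0, -2.7]
finger_gap: 0.0127
```

```bash
python3 -c "
from h import *
d=grab('scene','scene8');st()
cv2.imwrite('pics/z10.png',cv2.resize(d['color'][175:235,195:245,::-1],None,fx=10,fy=10,interpolation=cv2.INTER_CUBIC))"
```

```text
t 12.4 tcp [ 510.5 -217.1  105.2] jaw -123.18 down [-3.e-04  8.e-04 -1.e+00] F [ 0.9 -0.1 -3.1] gap 13.5 q [ 0.3   0.46  0.01  1.89 -0.01  0.79 -1.84]
```

View pics/z10.png

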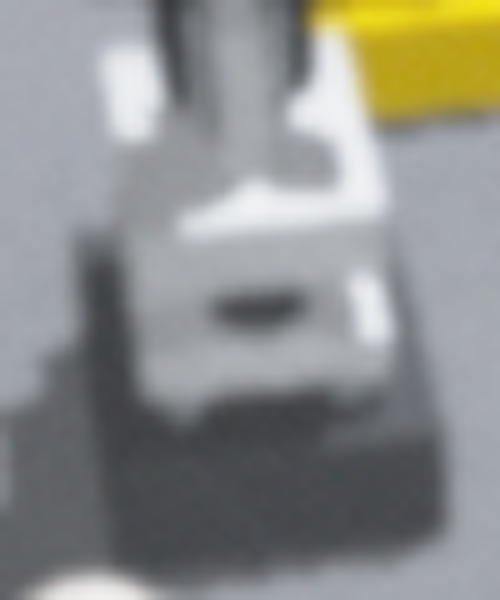

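Run:
```python
from h import *
f=lambda pts,o:[[ (a+.5)/10-.5+o[0],(b+.5)/10-.5+o[1]] for a,b in pts]
s=load('scene8')
B=onz(s,f([(103,50),(345,28),(385,215),(128,238)],(195,175)),.0977)
print(B.round(4).tolist(),B.mean(0))
A=onz(s,f([(142,362),(390,338)],(195,175)),.06);print(A)
```

```text
[[0.4546, -0.2158, 0.0977], [0.4914, -0.162, 0.0977], [0.5698, -0.2158, 0.0977], [0.5328, -0.2685, 0.0977]] [ 0.51214679 -0.21553666  0.0977    ]
[[ 0.53308178 -0.26772469  0.06      ]
 [ 0.56912431 -0.21556821  0.06      ]]
```

Now the centres match within 0.5 mm in the scene view.

Emit:
arm_command:
  steps:
    - [0,0,-5,0,0,0,0]
    - [0,0,-4,0,0,0,0]
    - [0,0,-4,0,0,0,0]
    - [0,0,0,0,0,0,0]

```text
time_s: 12.8
tcp_pos: [0.5097, -0.2168, 0.0911]
tool_rot: [-0.203, 0.201, 0.678, -0.677]
wrist_force: [-0.6, -0.3, -3.3]
finger_gap: 0.0128
```

```bash
python3 -c "
from h import *
st()"
```

```text
t 12.8 tcp [ 509.7 -216.8   91.1] jaw -123.18 down [-0.0019  0.0013 -1.    ] F [-0.6 -0.3 -3.3] gap 12.8 q [ 0.3   0.48  0.01  1.9  -0.01  0.76 -1.84]
```

The underside is at about 64 mm, below the pin tip at 72 mm, and the push hasn't changed, so the pin is in the hole. I'll lower it onto the plate.

Emit:
arm_command:
  steps:
    - [0,0,-2,0,0,0,0]
    - [0,0,-2,0,0,0,0]
    - [0,0,0,0,0,0,0]
    - [0,0,0,0,0,0,0]
    - [0,0,-1,0,0,0,0]
    - [0,0,0,0,0,0,0]
    - [0,0,0,0,0,0,0]

```text
time_s: 13.5
tcp_pos: [0.5103, -0.217, 0.0871]
tool_rot: [-0.202, 0.202, 0.678, -0.677]
wrist_force: [-0.0, 0.4, 2.0]
finger_gap: 0.0132
```

Emit:
arm_command:
  steps:
    - [0,0,-1,0,0,0,0]
    - [0,0,-1,0,0,0,0]
    - [0,0,0,0,0,0,0]
    - [0,0,0,0,0,0,0]

```text
time_s: 13.9
tcp_pos: [0.5103, -0.217, 0.0849]
tool_rot: [-0.202, 0.202, 0.678, -0.677]
wrist_force: [-1.8, 1.5, 3.3]
finger_gap: 0.0132
```

Emit:
arm_command:
  steps:
    - [0,0,-1,0,0,0,0]
    - [0,0,-1,0,0,0,0]
    - [0,0,-1,0,0,0,0]
    - [0,0,0,0,0,0,0]
    - [0,0,0,0,0,0,0]

```text
time_s: 14.4
tcp_pos: [0.5103, -0.217, 0.082]
tool_rot: [-0.202, 0.202, 0.678, -0.677]
wrist_force: [-1.4, 1.2, 7.1]
finger_gap: 0.0126
```

Emit:
arm_command:
  steps:
    - [0,0,-1,0,0,0,0]
    - [0,0,0,0,0,0,0]
    - [0,0,0,0,0,0,0]

```text
time_s: 14.7
tcp_pos: [0.5104, -0.217, 0.0814]
tool_rot: [-0.202, 0.202, 0.678, -0.677]
wrist_force: [-2.4, 1.4, 10.9]
finger_gap: 0.0132
```

Emit:
arm_command:
  steps:
    - [0,0,-1,0,0,0,0]
    - [0,0,0,0,0,0,0]
    - [0,0,0,0,0,0,0]
    - [0,0,0,0,0,0,0]

```text
time_s: 15.1
tcp_pos: [0.5104, -0.217, 0.0813]
tool_rot: [-0.202, 0.202, 0.678, -0.677]
wrist_force: [-6.8, 3.5, 21.9]
finger_gap: 0.0131
```

```bash
python3 -c "
from h import *
d=grab('scene','scene9');st()
cv2.imwrite('pics/z11.png',cv2.resize(d['color'][185:245,190:250,::-1],None,fx=10,fy=10,interpolation=cv2.INTER_CUBIC))"
```

```text
t 15.15 tcp [ 510.4 -217.    81.3] jaw -123.19 down [ 2.e-04  7.e-04 -1.e+00] F [-7.6  3.8 21.9] gap 12.8 q [ 0.3   0.49  0.01  1.91 -0.01  0.74 -1.84]
```

View pics/z11.png

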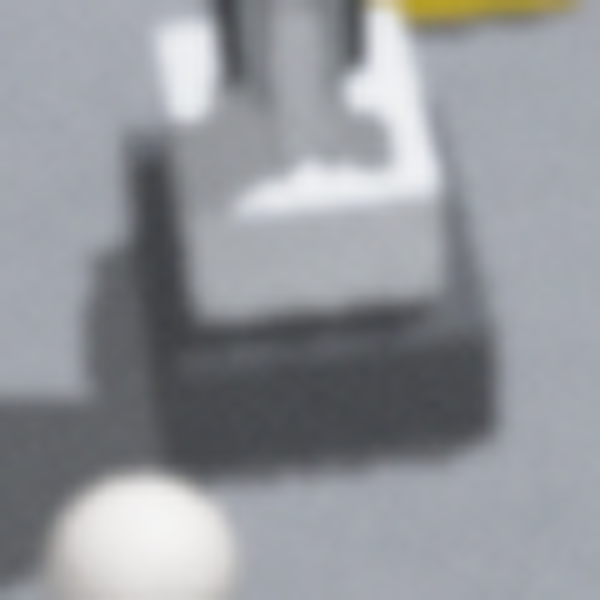

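View pics/scene9.png

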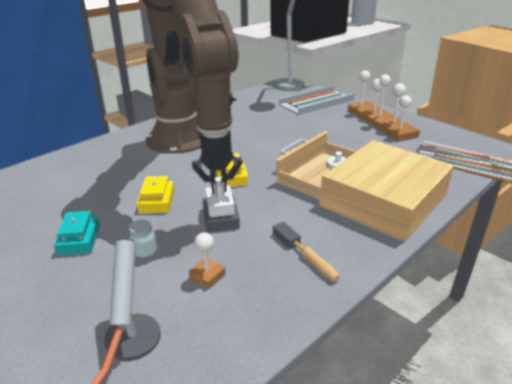

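The cover lies flush on the plate with no gap at its lower edge (about (320,320) in the zoomed picture). The press has met the stop at 81.3 mm with about 22 N on the wrist, and nothing else has moved. Handing in.

```bash
python3 -c "
from h import *
print(workorder.finish_job());st()"
```

```text
the job is handed in; nothing more can be done
None
the job is handed in; nothing more can be done
```

The job is handed in with the cover on the mould pin, pressed to the stop and still gripped. No verdict was reported.

I pulled the drawer open by about 157 mm and took the cover out by its bar grip. I turned it to line up with the mould and lowered it over the pin, taking care over the last few millimetres. It touched the plate at a TCP height of about 87 mm, and I pressed it down until it stopped.

**Position:** the last measurement, about 38 mm above the plate, put the cover's centre within about 0.5 mm of the plate's in the scene view.
**Press:** the TCP stopped at 81.3 mm, about 6 mm below first contact. An extra 1 mm of commanded press only raised the wrist force, from about 11 N to 22 N.
**Tilt:** the tool was under 0.001 rad off vertical at the end.
**Other items:** in the last picture the lid is still in the drawer, and the paddle, stand and jar look unmoved.

**Disagreements and limits:** the scene camera placed the plate about 3 mm farther out in x than the top camera and arm did. I corrected for this by measuring cover and plate in the same view. The arm hid the mould from the top camera, so the final check was by the scene view only. A sideways force of about 8 N also appeared while pressing, with no visible shift.

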